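Square up the burner's heat shield and set its clamp screw

TASK

Fold the hinged wing of the burner's heat shield until it stands square (90 degrees) to the fixed screen. Then turn the thumbscrew on its swivel clockwise until it seats on the disc, and back it off a quarter turn so the steel can creep as it heats. Finish still gripping the thumbscrew's head there, so that the lock nut can be nipped up; leave the other tools on the bench where they are.

Things in the scene. Friction and masses are not known exactly. Their poses are not given: they have to be found in the camera images.
- shield: Bench heat shield, fixed: dark steel base plate 300 x 320 mm, 12 mm thick, upright hinge pin (axis at this body's origin, bench level), fixed ribbed metal screen 172 mm long from the pin along this body's +y (top 176 mm above bench), hinged wing, steel swivel disc (radius 100 mm, top 20 mm above bench), and a dark C-bracket over the disc's rim that carries the thumbscrew. z up.
- burner: Small brass bench burner fixed on the base plate in the corner between the screens; origin under its foot, on the plate 12 mm above the bench. It fits in a circle of 120 mm and ends about 132 mm above the bench..
- hinge_top (a point): Point on the upright hinge axis, 172 mm above the bench, level with the wing's top tube; axes as the shield's. The pin's cap ends 192 mm above the bench.
- wing (a joint): Angle of the folding wing, rad: 0 would be folded flat on the fixed screen; 1.571 is square to it (the wing then runs along the shield's +x); it grows as the wing opens, clockwise seen from above. It starts too far open, between 2.0 and 2.7. Stiff: it stays where left and takes about 4 N at the sleeve to move.
- wing_sleeve (a point): Centre of the pale wooden sleeve on the wing's top tube, 115 mm from the hinge axis, 172 mm above the bench: 16 mm thick, 60 mm long, level; pinch it from above across its length. Site x runs along the wing away from the hinge, y across it, z up. The wing is an upright metal screen 165 mm long from the hinge axis, 30 to 176 mm above the bench, its frame 8 mm thick.
- thumbscrew (a joint): Turn of the thumbscrew, rad: 0 is seated on the disc (a hard stop); it grows as the screw is unscrewed, counter-clockwise seen from above; 1.571 is a quarter turn backed off. It starts unscrewed by 0.9 to 2.4. It turns with about 0.1 N m, stays where left and does not rise noticeably; unscrewing stops at 3.6.
- screw_head (a point): Centre of the thumbscrew's flat steel spade head, on the upright screw axis, 79 mm above the bench, 88 mm from the hinge axis on the shield's -x -y diagonal. Head 11 mm thick (point y), 43 mm wide (point x), 64 to 96 mm above the bench; the point turns with it; grip across the thickness from above. Below: an 18 mm collar, a loose lock nut and the bracket (top 48 mm above the bench, nut to 54).

How it is judged:
On the way, in this order (a step that is already met when the one before it is completed fails the run):
1. the wing stands square to the fixed screen, the thumbscrew not yet seated (value of joint wing between 1.451 and 1.691 rad), for 0.2 s.
2. with the wing square, the thumbscrew is turned home onto its seat (all of step 1 and value of joint thumbscrew below 0.07 rad), for 0.15 s.
At the end, for the whole second after the job is handed in: The wing is within 0.12 rad (7 degrees) of square to the fixed screen; the thumbscrew, having been seated, is backed off 1.57 rad within 0.30 rad (17 degrees) and still; the fingers are gripping the thumbscrew (more than 8 N) (all of step 1 and value of joint thumbscrew between 1.271 and 1.871 rad and velocity of joint thumbscrew between -0.1 and 0.1 rad/s and contact force between the fingers and thumbscrew above 8 N); the arm keeps its last pose, push and grip.
It fails at once if a loose tool or thing on the bench is pushed more than 30 mm from its place (distance of any of jacks, block, wax, paddle, brick, tumbler, shears from where it was at the start of the episode above 0.03 m).
It also fails if it takes over 54 s, if anything falls off the work surface, if the arm or the gripper's body presses on something with over 40 N, if the wrist force passes 120 N, or if a joint passes its speed limit or range.

ROBOT

A 6-joint arm with a two-finger parallel gripper is mounted at the origin on the work surface. World frame = base frame: x ahead of the robot, y to its left, z up, the work surface at z = 0. Lengths are in m, angles in rad, forces in N, time in s.
With the tool pointing down it reaches from about 0.225 to 0.875 m from the base axis. Payload 3.4 kg.
Tool frame: the origin (TCP) lies at the very end of the fingers, on their centre line; the grasp point (between the pads) lies 19 mm behind it; z points along the fingers, y is the direction in which the jaws open and shut (so a half turn about z gives the same grasp; the last joint's range is limited). The gripper opens to 85 mm and grips with 20 to 120 N. Pads are 22 mm wide; open, the fingers measure 114 mm over their backs; the gripper's body (76 mm by 85 mm) begins 54 mm behind the grasp point. The pads swing forward as they close: fully open they stand 13 mm farther back than shut.
Start: joints at [1.176, 0.276, 1.505, -0, 1.361, -0.121], TCP at [0.155, 0.554, 0.231] pointing down, gripper open.
Joint ranges: [-2.89, 2.89], [-0.75, 2.08], [0.22, 2.7], [-1.18, 4.32], [0.11, 2.71], [-2.7, 2.7]. Speed limits (rad/s): [2.57, 2.57, 3.14, 3.14, 3.14, 3.14].

INTERFACE

Orientations are given as a unit quaternion [w, x, y, z].
In Python, from rig import get_state, get_image, calibration, sign_off gives the robot as it stands. The module is installed in compiled form; this text tells all that it offers.
- The arm moves only by the tool drive_tool, never from a script. Its argument "targets" is one flat list of numbers, 7 for each row, row after row: the turn, a rotation vector about the tool's x, y, z in degrees, then the shift along the tool's x, y, z in mm, then the opening, from 0 (shut) to 1 (fully open). In form: [wx, wy, wz, tx, ty, tz, fingers, wx, wy, wz, tx, ty, tz, fingers, ...]. A call has 1 to 12 rows; each row shifts and turns the commanded pose from where the row before left it, along the tool's axes as they then stand; what a row does not reach is not made up. A row lasts 1/8 s, in which the tool goes at most 62.5 mm and 10.7 degrees, less where a joint would pass 70% of its speed; a pose out of reach is approached as far as the arm can. A call is refused whole if a number of a shift passes 62.5 or a number of a turn 10.7, either way. A call with a gripper value outside its range is refused whole. The fingers move at their own pace and stop on an object; "grip_force" is the grip in N (left out, the last holds). Time passes only in rows, so rows that do not move let the fingers close. It gives the time, the measured TCP pose, the force and the opening at its end, in the units of the state.
- get_state(): the state, without advancing time (a new reading comes with each control period).
- get_image(name): name is "scene" or "top" or "wrist"; returns the picture (384x512x3 uint8, red, green, blue); there is no depth.
- calibration(name): a dict with "mtx" (3x3 intrinsics, pixels), "world_to_cam" (4x4, takes a point from world to camera coordinates); the wrist camera has in their place "hand_eye" (4x4, takes a point from camera to tool coordinates, whose origin is the TCP and whose axes are the flange's). Camera axes: x right, y down, z forward; pixel columns grow to the right and rows downward; lengths in m; the calibration is good to about 2 mm. A picture is of the moment at which its call begins: read the wrist's pose just before it. calibration takes no time and is no camera call.
- sign_off(): hands the job in, once; it reports no verdict.
The state is a dict: "clock": time; "qpos": joint angles; "qd": joint speeds; "effort": joint torques, N m; "position": TCP position; "ee_rot": TCP orientation; "contact_force": force on the tool from outside, world axes, zero at the start; "moment": the same for the moment, N m; "width": finger opening in m.
Only numpy, scipy, OpenCV 4.12 (cv2) and the standard library are available. Lean on these libraries where they do the work, as an engineer would, in place of code of your own. Each camera call takes 0.05 s, during which the arm holds its last target.

## Working session

There is one attempt and no reset: what is moved stays moved. The work goes in short steps, Python scripts to look and compute and a tool call to move; the robot and the scene stay as the last step left them, time stands still between calls to the robot, and variables do not carry over. Pictures are saved under pics/ and viewed, and the job is handed in when it is done.

Besides the shell and the picture viewer there is one more tool, called after "Request:" in YAML: its name, and indented under it one key for each argument. drive_tool: Moves the arm, as the interface text tells. Its arguments: {"type":"object","properties":{"targets":{"type":"array"},"grip_force":{"type":"number"}},"required":["targets"]}

```bash
mkdir -p pics; ls; python3 - <<'E'
from rig import *
import cv2,numpy as np
np.set_printoptions(precision=4,suppress=True)
s=get_state();print(s)
for n in["scene","top","wrist"]:
    im=get_image(n);cv2.imwrite(f"pics/{n}0.png",im[:,:,::-1]);np.save(f"pics/{n}0.npy",im)
    print(n,calibration(n))
E
```

```text
pics
{'clock': 0.0, 'qpos': array([ 1.176 ,  0.2766,  1.5061, -0.    ,  1.3607, -0.121 ]), 'qd': array([-0.0002,  0.0003, -0.0015, -0.0018,  0.0018, -0.001 ]), 'effort': array([  0.0004, -41.6766, -24.5799,  -0.    ,   0.011 ,   0.    ]), 'position': array([0.1553, 0.5531, 0.2304]), 'ee_rot': array([-0.0002,  0.1365,  0.9906, -0.0009]), 'contact_force': array([ 0.5198, -0.2726,  0.689 ]), 'moment': array([-0.0414,  0.0337,  0.0135]), 'width': 0.08503344281871386}
scene {'mtx': array([[364.7464,   0.    , 255.1979],
       [  0.    , 364.7464, 189.0788],
       [  0.    ,   0.    ,   1.    ]]), 'world_to_cam': array([[ 0.4196,  0.9077,  0.0034, -0.2823],
       [ 0.573 , -0.262 , -0.7766, -0.1864],
       [-0.704 ,  0.3278, -0.63  ,  1.0909],
       [ 0.    ,  0.    ,  0.    ,  1.    ]])}
top {'mtx': array([[472.5191,   0.    , 249.8393],
       [  0.    , 472.5191, 197.4309],
       [  0.    ,   0.    ,   1.    ]]), 'world_to_cam': array([[-0.0194, -0.9997,  0.0163,  0.064 ],
       [-0.9968,  0.0181, -0.0779,  0.5486],
       [ 0.0776, -0.0177, -0.9968,  0.8892],
       [ 0.    ,  0.    ,  0.    ,  1.    ]])}
wrist {'mtx': array([[299.2771,   0.    , 250.7569],
       [  0.    , 299.2771, 190.724 ],
       [  0.    ,   0.    ,   1.    ]]), 'hand_eye': array([[ 0.0001, -0.9531, -0.3026,  0.0779],
       [ 1.    ,  0.    ,  0.0001,  0.0009],
       [-0.0001, -0.3026,  0.9531, -0.1426],
       [ 0.    ,  0.    ,  0.    ,  1.    ]])}
```

View pics/scene0.png

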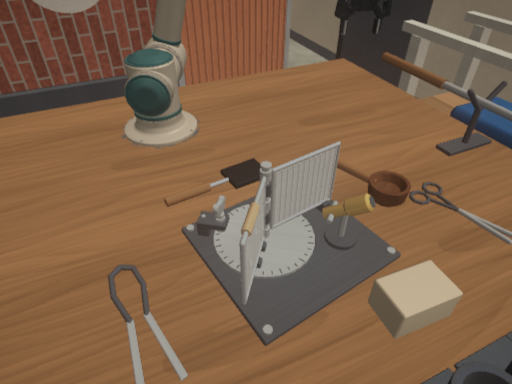

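View pics/top0.png

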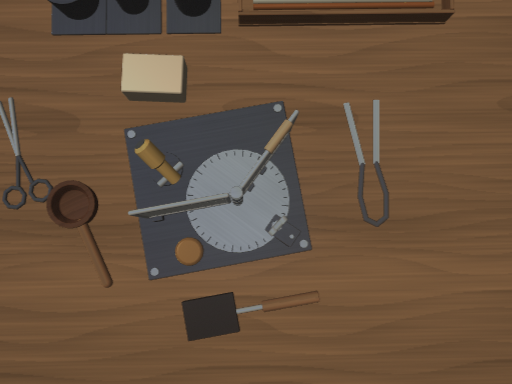

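View pics/wrist0.png

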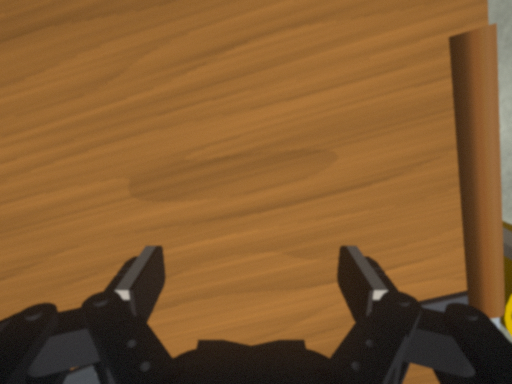

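```bash
cat > h.py <<'E'
import numpy as np,cv2
from rig import *
from scipy.spatial.transform import Rotation as R
np.set_printoptions(precision=4,suppress=True)
def ray(n,uv,s=None):
    c=calibration(n);d=np.linalg.inv(c["mtx"])@[uv[0],uv[1],1.]
    if n=="wrist":
        T=np.eye(4);q=s["ee_rot"];T[:3,:3]=R.from_quat([q[1],q[2],q[3],q[0]]).as_matrix();T[:3,3]=s["position"]
        M=T@c["hand_eye"]
    else: M=np.linalg.inv(c["world_to_cam"])
    return M[:3,3],M[:3,:3]@d
def on(n,uv,z,s=None):
    o,d=ray(n,uv,s);return o+d*(z-o[2])/d[2]
def proj(n,p,s=None):
    c=calibration(n)
    if n=="wrist":
        T=np.eye(4);q=s["ee_rot"];T[:3,:3]=R.from_quat([q[1],q[2],q[3],q[0]]).as_matrix();T[:3,3]=s["position"]
        M=np.linalg.inv(T@c["hand_eye"])
    else:M=c["world_to_cam"]
    x=c["mtx"]@(M[:3,:3]@np.asarray(p)+M[:3,3]);return x[:2]/x[2]
E
python3 - <<'E'
import cv2
im=cv2.imread("pics/top0.png")
cv2.imwrite("pics/topz.png",cv2.resize(im[90:290,120:320],None,fx=3,fy=3,interpolation=cv2.INTER_CUBIC))
im=cv2.imread("pics/scene0.png")
cv2.imwrite("pics/scenez.png",cv2.resize(im[140:340,180:400],None,fx=3,fy=3,interpolation=cv2.INTER_CUBIC))
E
```

```text
(no output)
```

View pics/topz.png

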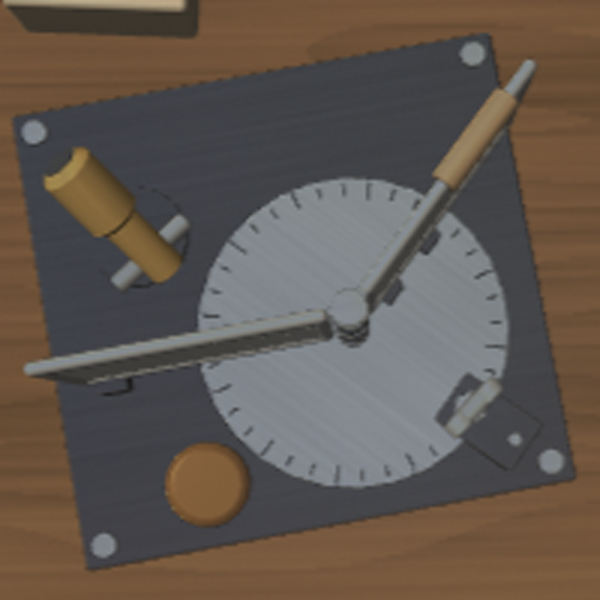

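View pics/scenez.png

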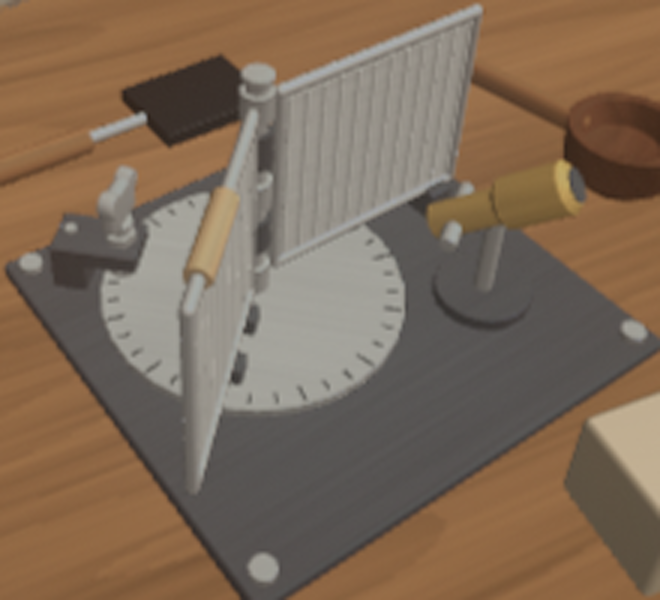

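```bash
python3 - <<'E'
from h import *
f=lambda x,y:((x+.5)/3-.5+120,(y+.5)/3-.5+90)
P={}
for k,(x,y),z in [("cap",(350,308),.192),("fixend",(28,369),.174),("sl",(478,139),.179),("wingend",(530,65),.174),("head",(474,406),.096),("h1",(493,384),.096),("h2",(454,430),.096),("b1",(473,53),.014),("b2",(551,461),.014),("b3",(103,545),.014),("b4",(33,131),.014)]:
    P[k]=on("top",f(x,y),z);print(k,P[k])
g=lambda x,y:((x+.5)/3-.5+180,(y+.5)/3-.5+140)
for k,(x,y),z in [("cap",(259,74),.192),("fixend",(478,12),.176),("sl",(213,235),.176),("head",(122,175),.094),("wingend",(190,305),.174)]:
    print("scene",k,on("scene",g(x,y),z))
c=P["cap"][:2]
y=P["fixend"][:2]-c;print("y len",np.linalg.norm(y),"ang",np.degrees(np.arctan2(y[1],y[0])))
for a,b in (("b2","b1"),("b3","b4"),("b2","b3"),("b1","b4")):
    d=P[b][:2]-P[a][:2];print(a,b,np.linalg.norm(d),np.degrees(np.arctan2(d[1],d[0])))
for k in("sl","wingend","head"):
    d=P[k][:2]-c;print(k,np.linalg.norm(d),np.degrees(np.arctan2(d[1],d[0])))
d=P["h1"]-P["h2"];print("head",np.linalg.norm(d),np.degrees(np.arctan2(d[1],d[0])))
E
```

```text
cap [0.5448 0.0777 0.192 ]
fixend [0.517  0.2491 0.174 ]
sl [0.6356 0.0077 0.179 ]
wingend [ 0.6769 -0.0219  0.174 ]
head [0.4943 0.007  0.096 ]
h1 [ 0.507  -0.0045  0.096 ]
h2 [0.4805 0.0191 0.096 ]
b1 [ 0.7274 -0.0041  0.014 ]
b2 [ 0.4596 -0.0479  0.014 ]
b3 [0.4119 0.2395 0.014 ]
b4 [0.68   0.2839 0.014 ]
scene cap [0.5484 0.0766 0.192 ]
scene fixend [0.5247 0.2425 0.176 ]
scene sl [0.6405 0.007  0.176 ]
scene head [0.4878 0.0123 0.094 ]
scene wingend [ 0.6763 -0.0206  0.174 ]
y len 0.17359548276243686 ang 99.21240770538097
b2 b1 0.2714429428121067 9.29171545824785
b3 b4 0.27174625521184936 9.415184175371571
b2 b3 0.29129592828458273 99.40811829037249
b1 b4 0.2918810655576746 99.34846899027842
sl 0.11470911500949521 -37.611518401433884
wingend 0.16547000183270785 -37.021260089529854
head 0.08686090229387029 -125.51330876977813
head 0.0354516823376142 -41.62138008121532
```

```bash
cat >> h.py <<'E'
def yawy(s):
    q=s["ee_rot"];m=R.from_quat([q[1],q[2],q[3],q[0]]).as_matrix();return np.degrees(np.arctan2(m[1,1],m[0,1]))
def plan(s,tgt,yaw,n):
    # straight move, shift in frame before row's turn
    p=np.array(s["position"]);a=yawy(s);d=(np.array(tgt)-p)/n;da=(yaw-a)/n
    for i in range(n):
        t=np.radians(a+da*i);ex=np.array([-np.sin(t),np.cos(t)]);ey=np.array([np.cos(t),np.sin(t)])
        print([0,0,round(-da,1),round(1000*d[:2]@ex,1),round(1000*d[:2]@ey,1),round(-1000*d[2],1)])
def st():
    s=get_state();print(s["clock"],"pos",s["position"],"yaw",yawy(s),"q",s["qpos"],"F",s["contact_force"],"M",s["moment"],"w",s["width"]);return s
E
python3 -c "
from h import *
s=st();plan(s,[.637,.0075,.26],52.6,14)"
```

```text
0.15 pos [0.1554 0.5532 0.2306] yaw 74.31114362537363 q [ 1.176   0.2765  1.5058 -0.      1.3607 -0.121 ] F [ 0.2292 -0.3772  0.5097] M [-0.0011  0.0173 -0.0306] w 0.08546381237943963
[0, 0, np.float64(1.6), np.float64(-43.7), np.float64(-28.2), np.float64(-2.1)]
[0, 0, np.float64(1.6), np.float64(-44.4), np.float64(-27.0), np.float64(-2.1)]
[0, 0, np.float64(1.6), np.float64(-45.1), np.float64(-25.8), np.float64(-2.1)]
[0, 0, np.float64(1.6), np.float64(-45.8), np.float64(-24.6), np.float64(-2.1)]
[0, 0, np.float64(1.6), np.float64(-46.5), np.float64(-23.3), np.float64(-2.1)]
[0, 0, np.float64(1.6), np.float64(-47.1), np.float64(-22.1), np.float64(-2.1)]
[0, 0, np.float64(1.6), np.float64(-47.7), np.float64(-20.8), np.float64(-2.1)]
[0, 0, np.float64(1.6), np.float64(-48.2), np.float64(-19.5), np.float64(-2.1)]
[0, 0, np.float64(1.6), np.float64(-48.7), np.float64(-18.2), np.float64(-2.1)]
[0, 0, np.float64(1.6), np.float64(-49.2), np.float64(-16.9), np.float64(-2.1)]
[0, 0, np.float64(1.6), np.float64(-49.6), np.float64(-15.5), np.float64(-2.1)]
[0, 0, np.float64(1.6), np.float64(-50.0), np.float64(-14.2), np.float64(-2.1)]
[0, 0, np.float64(1.6), np.float64(-50.4), np.float64(-12.8), np.float64(-2.1)]
[0, 0, np.float64(1.6), np.float64(-50.7), np.float64(-11.4), np.float64(-2.1)]
```

Request:
drive_tool:
  targets: [0, 0, 2, -44, -28, -5, 1, 0, 0, 2, -44, -27, -5, 1, 0, 0, 2, -45, -26, -5, 1, 0, 0, 2, -46, -24, -5, 1, 0, 0, 2, -47, -23, -5, 1, 0, 0, 2, -47, -22, -4, 1, 0, 0, 2, -48, -20, 0, 1, 0, 0, 2, -48, -19, 0, 1, 0, 0, 2, -49, -17, 0, 1, 0, 0, 0, 0, 0, 0, 1]
  grip_force: 60

```text
clock: 1.4
position: [0.4584, 0.1934, 0.2598]
ee_rot: [0.0, 0.292, 0.956, -0.0]
contact_force: [0.5, 0.0, 0.6]
width: 0.0857
```

```bash
python3 -c "
from h import *
s=st();plan(s,[.637,.0075,.26],52.6,5)"
```

```text
1.4 pos [0.4584 0.1934 0.2598] yaw 56.023135738731185 q [ 0.2602  0.1427  1.6104 -0.0011  1.3885 -0.7174] F [0.5033 0.0299 0.5616] M [0.0141 0.0308 0.0228] w 0.08565483957216626
[0, 0, np.float64(0.7), np.float64(-50.4), np.float64(-10.9), np.float64(-0.0)]
[0, 0, np.float64(0.7), np.float64(-50.5), np.float64(-10.3), np.float64(-0.0)]
[0, 0, np.float64(0.7), np.float64(-50.7), np.float64(-9.7), np.float64(-0.0)]
[0, 0, np.float64(0.7), np.float64(-50.8), np.float64(-9.1), np.float64(-0.0)]
[0, 0, np.float64(0.7), np.float64(-50.9), np.float64(-8.5), np.float64(-0.0)]
```

Request:
drive_tool:
  targets: [0, 0, 0.7, -50.4, -10.9, 0, 1, 0, 0, 0.7, -50.5, -10.3, 0, 1, 0, 0, 0.7, -50.7, -9.7, 0, 1, 0, 0, 0.7, -50.8, -9.1, 0, 1, 0, 0, 0.7, -50.9, -8.5, 0, 1, 0, 0, 0, 0, 0, 0, 1]

```text
clock: 2.15
position: [0.6375, 0.009, 0.2588]
ee_rot: [-0.0, 0.32, 0.947, -0.0]
contact_force: [-1.0, 1.0, -0.7]
width: 0.0854
```

```bash
python3 -c "
from h import *
s=st();im=get_image('wrist');cv2.imwrite('pics/w1.png',im[:,:,::-1])
u=np.radians(-37.4)
for r in (0,.085,.115,.145,.165): print(r,proj('wrist',[.546+r*np.cos(u),.0773+r*np.sin(u),.18],s))
"
```

```text
2.15 pos [0.6375 0.009  0.2588] yaw 52.6687287364504 q [-0.0947  0.3592  1.3137 -0.0004  1.4696 -1.0139] F [-1.0191  0.9781 -0.7198] M [ 0.0183  0.0153 -0.0055] w 0.08543345435793784
0 [247.9601  39.4676]
0.085 [248.1349 163.9867]
0.115 [248.1874 201.4369]
0.145 [248.2361 236.1055]
0.165 [248.2666 257.8218]
```

View pics/w1.png

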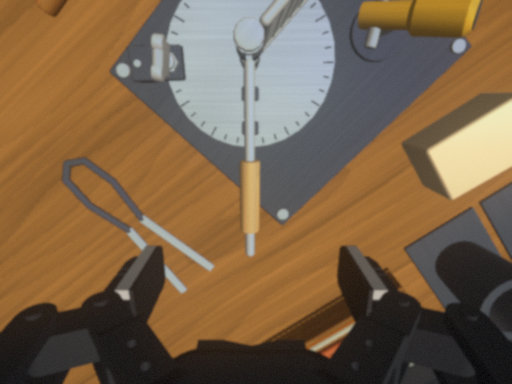

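Request:
drive_tool:
  targets: [0, 0, 0, -1, -1, 35, 1, 0, 0, 0, 0, 0, 35, 1, 0, 0, 0, 0, 0, 34, 1, 0, 0, 0, 0, 0, 0, 0, 0, 0, 0, 0, 0, 0, 0, 0, 0, 0, 0, 0, 0, 0, 0, 0, 0, 0, 0, 0, 0, 0, 0, 0, 0, 0, 0, 0, 0, 0, 0, 0, 0, 0, 0]
  grip_force: 60

```text
clock: 3.32
position: [0.6365, 0.0092, 0.1581]
ee_rot: [0.001, 0.319, 0.948, 0.0]
contact_force: [-1.1, 0.5, 5.4]
width: 0.0137
```

```bash
python3 -c "
from h import *
s=st();im=get_image('wrist');cv2.imwrite('pics/w2.png',im[:,:,::-1])
p=s['position'];C=np.array([.546,.0773]);d=p[:2]-C;a0=np.degrees(np.arctan2(d[1],d[0]));r=np.hypot(*d);print(r,a0)
# arc to 9.35 in n rows, shift in frame before/after turn
n=8;da=(9.35-a0)/n;y=yawy(s);print('da',da)
for i in range(n):
  f=lambda k:C+r*np.array([np.cos(np.radians(a0+da*k)),np.sin(np.radians(a0+da*k))])
  D=f(i+1)-f(i)
  for t in (y+da*i,y+da*(i+1)):
    t=np.radians(t);print(np.round([1000*D@[-np.sin(t),np.cos(t)],1000*D@[np.cos(t),np.sin(t)]],1),end=' ')
  print()
"
```

```text
3.325 pos [0.6365 0.0092 0.1581] yaw 52.819754155896895 q [-0.0948  0.4116  1.483   0.      1.2445 -1.0167] F [-1.0679  0.461   5.376 ] M [-0.0768  0.1976  0.1467] w 0.013731425540727977
0.11328875575915241 -36.943053325725025
da 5.786631665715628
[ 0.6 11.4] [-0.5 11.4] 
[ 0.6 11.4] [-0.5 11.4] 
[ 0.6 11.4] [-0.5 11.4] 
[ 0.6 11.4] [-0.5 11.4] 
[ 0.6 11.4] [-0.5 11.4] 
[ 0.6 11.4] [-0.5 11.4] 
[ 0.6 11.4] [-0.5 11.4] 
[ 0.6 11.4] [-0.5 11.4]
```

View pics/w2.png

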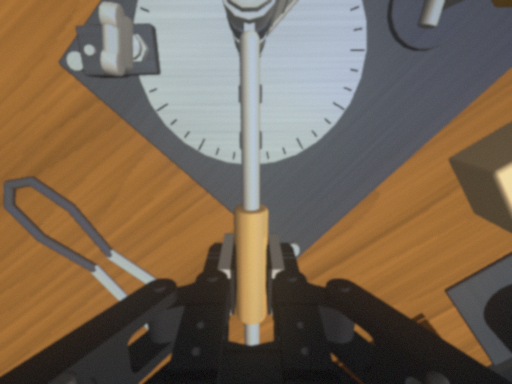

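```bash
python3 -c "
import numpy as np
rows=[(-44,-28),(-44,-27),(-45,-26),(-46,-24),(-47,-23),(-47,-22),(-48,-20),(-48,-19),(-49,-17)]
for k in(0,1):
  p=np.array([.1554,.5532]);y=74.31
  for i,(a,b) in enumerate(rows):
    t=np.radians(y-2*(i+k));p=p+1e-3*(a*np.array([-np.sin(t),np.cos(t)])+b*np.array([np.cos(t),np.sin(t)]))
  print(k,p)
"
```

```text
0 [0.45626096 0.19566069]
1 [0.44359974 0.18537859]
```

Request:
drive_tool:
  targets: [0, 0, -5.8, 0.6, 11.5, 0, 0, 0, 0, -5.8, 0.6, 11.5, 0, 0, 0, 0, -5.8, 0.6, 11.5, 0, 0, 0, 0, -5.8, 0.6, 11.5, 0, 0, 0, 0, 0, 0, 0, 0, 0]

```text
clock: 4.0
position: [0.6562, 0.0511, 0.1581]
ee_rot: [0.001, 0.121, 0.993, 0.0]
contact_force: [-1.1, -0.0, 6.2]
width: 0.014
```

```bash
python3 -c "
from h import *
s=st()
p=s['position'];C=np.array([.546,.0773]);d=p[:2]-C;a0=np.degrees(np.arctan2(d[1],d[0]));r=np.hypot(*d);print(r,a0)
"
```

```text
4.0 pos [0.6562 0.0511 0.1581] yaw 76.08592623116833 q [-0.028   0.4428  1.4306  0.0002  1.2662 -1.356 ] F [-1.1139 -0.0086  6.2458] M [0.0546 0.2212 0.1692] w 0.014041035868021483
0.11326589461080543 -13.38472270154994
```

Tracking well. 22.7° more to go.

Request:
drive_tool:
  targets: [0, 0, -5.8, 0.6, 11.5, 0, 0, 0, 0, -5.8, 0.6, 11.5, 0, 0, 0, 0, -5.8, 0.6, 11.5, 0, 0, 0, 0, -5.6, 0.6, 11, 0, 0, 0, 0, 0, 0, 0, 0, 0, 0, 0, 0, 0, 0, 0, 0, 0]

```text
schema error: expected a multiple of 7 numbers
```

```bash
python3 -c "
from h import *
s=st()
p=s['position'];C=np.array([.546,.0773]);d=p[:2]-C;a0=np.degrees(np.arctan2(d[1],d[0]));r=np.hypot(*d);print(r,a0)
im=get_image('wrist');cv2.imwrite('pics/w3.png',im[:,:,::-1])
im=get_image('top');cv2.imwrite('pics/t3.png',im[:,:,::-1])
"
```

```text
4.0 pos [0.6562 0.0511 0.1581] yaw 76.08592623116833 q [-0.028   0.4428  1.4306  0.0002  1.2662 -1.356 ] F [-1.1139 -0.0086  6.2458] M [0.0546 0.2212 0.1692] w 0.014041035868021483
0.11326589461080543 -13.38472270154994
```

View pics/w3.png

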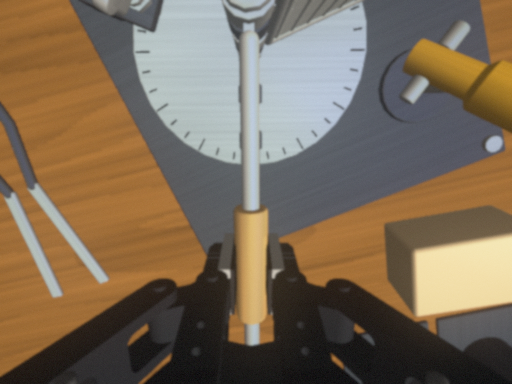

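View pics/t3.png

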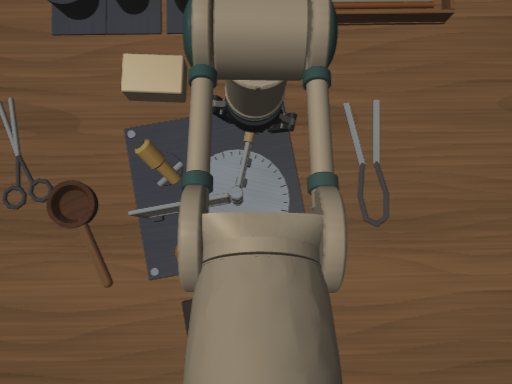

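The move was refused because it held a wrong count of numbers. The pictures show the wing held mid-fold: the sleeve is between the pads at wrist pixel (251,265), and the wing is half way round in the top view. I'll resend it.

Request:
drive_tool:
  targets: [0, 0, -5.8, 0.6, 11.5, 0, 0, 0, 0, -5.8, 0.6, 11.5, 0, 0, 0, 0, -5.8, 0.6, 11.5, 0, 0, 0, 0, -5.6, 0.6, 11, 0, 0, 0, 0, 0, 0, 0, 0, 0, 0, 0, 0, 0, 0, 0, 0, 0]

```text
schema error: expected a multiple of 7 numbers
```

Request:
drive_tool:
  targets: [0, 0, -5.8, 0.6, 11.5, 0, 0, 0, 0, -5.8, 0.6, 11.5, 0, 0, 0, 0, -5.8, 0.6, 11.5, 0, 0, 0, 0, -5.6, 0.6, 11, 0, 0, 0, 0, 0, 0, 0, 0, 0]

```text
clock: 4.72
position: [0.6577, 0.0962, 0.1581]
ee_rot: [0.001, -0.079, 0.997, -0.0]
contact_force: [-1.6, 0.9, 6.4]
width: 0.0137
```

```bash
python3 -c "
from h import *
s=st()
p=s['position'];C=np.array([.546,.0773]);d=p[:2]-C;a0=np.degrees(np.arctan2(d[1],d[0]));r=np.hypot(*d);print(r,a0)
im=get_image('wrist');cv2.imwrite('pics/w4.png',im[:,:,::-1])
"
```

```text
4.725 pos [0.6577 0.0962 0.1581] yaw 99.07858061007089 q [ 0.0407  0.4524  1.4142  0.      1.2733 -1.6886] F [-1.5529  0.9202  6.4351] M [0.0098 0.3032 0.0772] w 0.013662233242264295
0.11330664807224514 9.625812216699307
```

View pics/w4.png

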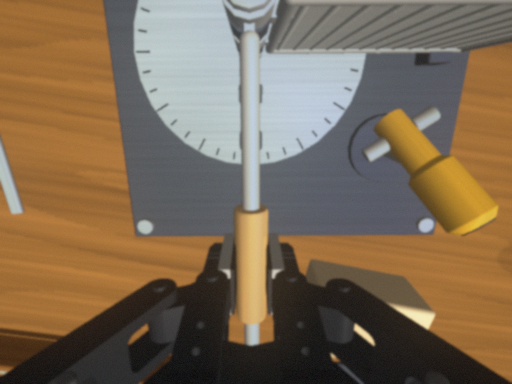

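Request:
drive_tool:
  targets: [0, 0, 0, 0, 0, 0, 0, 0, 0, 0, 0, 0, 0, 1, 0, 0, 0, 0, 0, 0, 1, 0, 0, 0, 0, 0, 0, 1, 0, 0, 0, 0, 0, 0, 1, 0, 0, 0, 0, 0, -30, 1, 0, 0, 0, 0, 0, -35, 1, 0, 0, 0, 0, 0, -40, 1, 0, 0, 0, 0, 0, 0, 1]

```text
clock: 5.9
position: [0.6595, 0.096, 0.2654]
ee_rot: [0.004, -0.079, 0.997, -0.0]
contact_force: [0.3, -0.5, -0.2]
width: 0.0855
```

```bash
python3 -c "
from h import *
s=st();plan(s,[.4948,.0062,.22],48.4,5)"
```

```text
5.9 pos [0.6595 0.096  0.2654] yaw 99.01655782138307 q [ 0.0402  0.3972  1.2384  0.0001  1.4979 -1.688 ] F [ 0.2657 -0.5223 -0.2471] M [-0.0135  0.0199 -0.0338] w 0.08551370159977341
[0, 0, np.float64(10.1), np.float64(35.4), np.float64(-12.6), np.float64(9.1)]
[0, 0, np.float64(10.1), np.float64(32.6), np.float64(-18.6), np.float64(9.1)]
[0, 0, np.float64(10.1), np.float64(28.8), np.float64(-24.0), np.float64(9.1)]
[0, 0, np.float64(10.1), np.float64(24.1), np.float64(-28.7), np.float64(9.1)]
[0, 0, np.float64(10.1), np.float64(18.7), np.float64(-32.5), np.float64(9.1)]
```

Request:
drive_tool:
  targets: [0, 0, 10.1, 35.4, -12.6, 2, 1, 0, 0, 10.1, 32.6, -18.6, 2, 1, 0, 0, 10.1, 28.8, -24, 2, 1, 0, 0, 10.1, 24.1, -28.7, 2, 1, 0, 0, 10.1, 18.7, -32.5, 2, 1, 0, 0, 0, 0, 0, 0, 1]

```text
clock: 6.65
position: [0.4899, 0.0053, 0.2503]
ee_rot: [-0.001, 0.355, 0.935, -0.001]
contact_force: [0.6, 1.2, -0.5]
width: 0.0851
```

```bash
python3 -c "
from h import *
s=st();im=get_image('wrist');cv2.imwrite('pics/w5.png',im[:,:,::-1])
c=np.array([.4948,.0062])
u=np.radians(-41.6)
for r in(-.0215,0,.0215):print(proj('wrist',[c[0]+r*np.cos(u),c[1]+r*np.sin(u),.096],s))
C=[.546,.0773];w=np.radians(9.35)
for r in(0,.085,.115,.145,.165):print('w',r,proj('wrist',[C[0]+r*np.cos(w),C[1]+r*np.sin(w),.18],s))
for r in(.05,.172):print('f',r,proj('wrist',[C[0]-r*np.sin(w),C[1]+r*np.cos(w),.176],s))
"
```

```text
6.65 pos [0.4899 0.0053 0.2503] yaw 48.413806532228676 q [-0.131   0.1378  1.6402 -0.0004  1.3668 -0.9759] F [ 0.5656  1.1578 -0.4654] M [ 0.0147 -0.0678 -0.0719] w 0.08510791490718336
[254.3069 158.5116]
[254.2258 179.1313]
[254.1481 198.9033]
w 0 [371.293  197.2501]
w 0.085 [445.3891 260.4297]
w 0.115 [469.2529 280.7776]
w 0.145 [492.0516 300.2174]
w 0.165 [506.6939 312.7024]
f 0.05 [419.2145 144.7504]
f 0.172 [567.164   -5.8592]
```

View pics/w5.png

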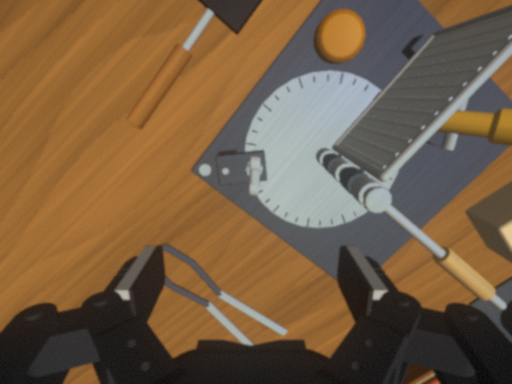

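```bash
python3 -c "
import cv2
im=cv2.imread('pics/w5.png')
cv2.imwrite('pics/w5z.png',cv2.resize(im[130:220,190:310],None,fx=6,fy=6,interpolation=cv2.INTER_CUBIC))
"
```

```text
(no output)
```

View pics/w5z.png

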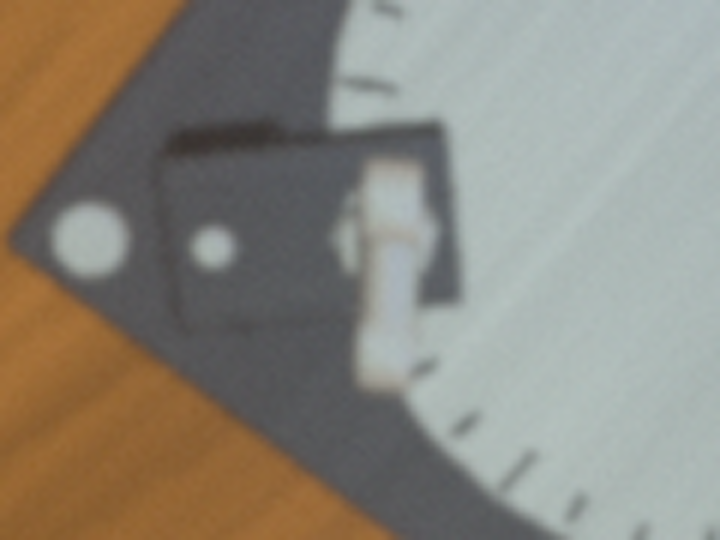

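```bash
python3 -c "
from h import *
s=st()
a=on('wrist',(255.5-.4,157.6-.4),.094,s);b=on('wrist',(253.8-.4,194.2-.4),.094,s);print(a,b,(a+b)/2,np.linalg.norm(a-b),np.degrees(np.arctan2(*(b-a)[[1,0]])))
cap=on('wrist',(377,199),.192,s);print('cap',cap)
bolt=on('wrist',(190+90/6,130+238/6),.014,s);print('bolt',bolt)
plan(s,[.4945,.0065,.16],47,3)"
```

```text
6.7 pos [0.4918 0.0058 0.2507] yaw 48.500853573094645 q [-0.1301  0.1392  1.6376  0.0003  1.3658 -0.9767] F [ 0.2603 -0.2148  0.173 ] M [-0.0197 -0.0447  0.0562] w 0.08487372897234977
[0.4808 0.0221 0.094 ] [ 0.5089 -0.0049  0.094 ] [0.4949 0.0086 0.094 ] 0.03905817553441675 -43.869882197700505
cap [0.5455 0.0791 0.192 ]
bolt [ 0.4625 -0.0471  0.014 ]
[0, 0, np.float64(0.5), np.float64(-0.5), np.float64(0.8), np.float64(30.2)]
[0, 0, np.float64(0.5), np.float64(-0.5), np.float64(0.8), np.float64(30.2)]
[0, 0, np.float64(0.5), np.float64(-0.5), np.float64(0.8), np.float64(30.2)]
```

Request:
drive_tool:
  targets: [0, 0, 1.3, -1, 3, 40, 1, 0, 0, 0, 0, 0, 40, 1, 0, 0, 0, 0, 0, 40, 0.7, 0, 0, 0, 0, 0, 40, 0.5, 0, 0, 0, 0, 0, 10, 0.5, 0, 0, 0, 0, 0, 0, 0.5]

```text
clock: 7.45
position: [0.4963, 0.0078, 0.081]
ee_rot: [-0.0, 0.364, 0.931, 0.0]
contact_force: [0.8, 0.7, -0.2]
width: 0.0432
```

```bash
python3 -c "
from h import *
s=st();im=get_image('wrist');cv2.imwrite('pics/w6.png',im[:,:,::-1])
"
```

```text
7.45 pos [0.4963 0.0078 0.081 ] yaw 47.25574987314621 q [-0.1247  0.2962  1.8938  0.0003  0.9522 -0.9496] F [ 0.8144  0.7007 -0.2207] M [ 0.0437 -0.0303  0.0681] w 0.04316936815738994
```

View pics/w6.png

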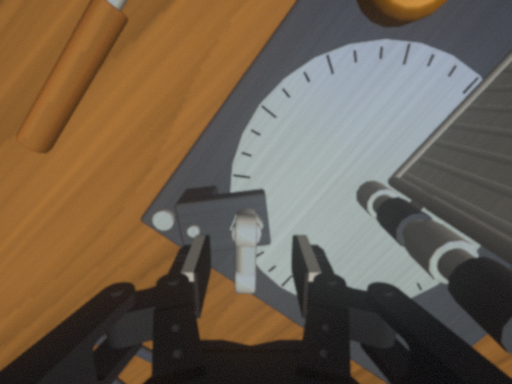

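```bash
python3 -c "
from h import *
s=st()
im=cv2.imread('pics/w6.png');cv2.imwrite('pics/w6z.png',cv2.resize(im[190:310,180:330],None,fx=5,fy=5,interpolation=cv2.INTER_CUBIC))
for q in((247,215),(244.5,288)):print(on('wrist',q,.095,s))
p=s['position'];print(proj('wrist',[p[0],p[1],.096],s),proj('wrist',[.495,.007,.096],s))
"
```

```text
7.5 pos [0.497  0.0077 0.0819] yaw 47.24744757239494 q [-0.1248  0.2949  1.8927  0.0002  0.9524 -0.9495] F [0.167  0.4357 0.4432] M [-0.0063  0.0254 -0.0275] w 0.0427050916957767
[0.4776 0.0241 0.095 ]
[ 0.5059 -0.004   0.095 ]
[249.3066 263.9235] [245.59   262.1292]
```

View pics/w6z.png

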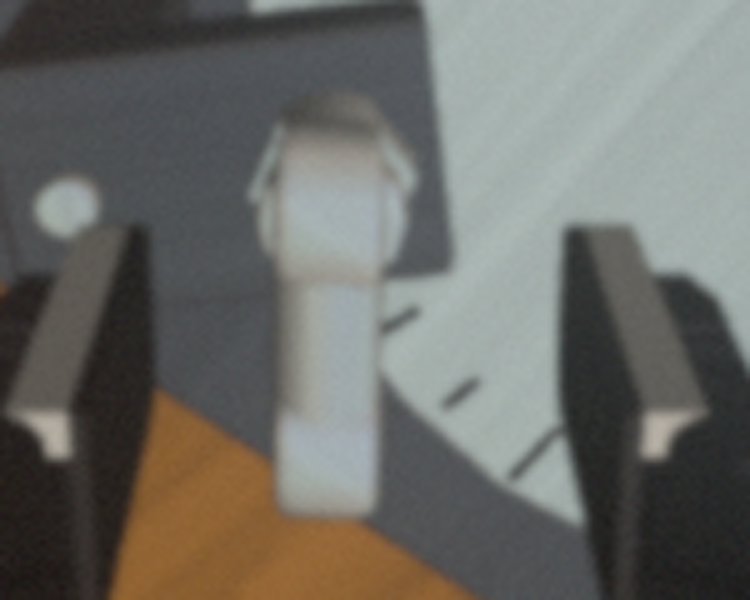

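Request:
drive_tool:
  targets: [0, 0, 0, 0, -1.8, 0, 0.5, 0, 0, 0, 0, 0, 14, 0.5, 0, 0, 0, 0, 0, 0, 0, 0, 0, 0, 0, 0, 0, 0, 0, 0, 0, 0, 0, 0, 0, 0, 0, 0, 0, 0, 0, 0, 0, 0, 0, 0, 0, 0, 0]

```text
clock: 8.38
position: [0.494, 0.0061, 0.0673]
ee_rot: [-0.0, 0.365, 0.931, -0.0]
contact_force: [-2.7, -2.5, 0.1]
width: 0.01
```

```bash
python3 -c "
from h import *
s=st();im=get_image('wrist');cv2.imwrite('pics/w7.png',im[:,:,::-1])
"
```

```text
8.375 pos [0.494  0.0061 0.0673] yaw 47.23454185783932 q [-0.1283  0.3106  1.9158 -0.0006  0.916  -0.9524] F [-2.7492 -2.4942  0.1151] M [-0.2241  0.339   0.1005] w 0.010040753823572309
```

View pics/w7.png

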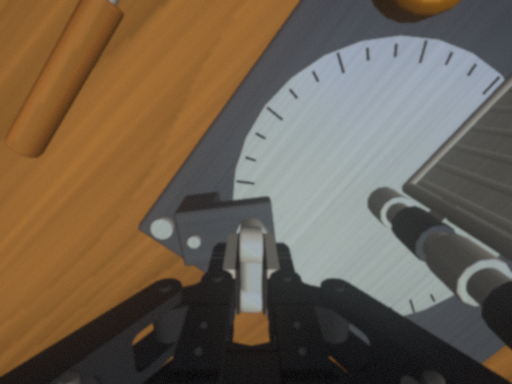

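Request:
drive_tool:
  targets: [0, 0, 8, 0, 0, 0, 0, 0, 0, 8, 0, 0, 0, 0, 0, 0, 8, 0, 0, 0, 0, 0, 0, 8, 0, 0, 0, 0, 0, 0, 8, 0, 0, 0, 0, 0, 0, 0, 0, 0, 0, 0]

```text
clock: 9.18
position: [0.4941, 0.0061, 0.0673]
ee_rot: [-0.0, 0.661, 0.751, -0.0]
contact_force: [-3.0, -2.1, 0.4]
width: 0.0097
```

```bash
python3 -c "
from h import *
s=st()"
```

```text
9.175 pos [0.4941 0.0061 0.0673] yaw 7.292565867841552 q [-0.1284  0.3107  1.9157 -0.0003  0.9159 -0.2555] F [-3.0353 -2.0944  0.3834] M [-0.3432  0.3295 -0.0502] w 0.009692713025271223
```

Request:
drive_tool:
  targets: [0, 0, 5, 0, 0, 0, 0, 0, 0, 5, 0, 0, 0, 0, 0, 0, 0, 0, 0, 0, 0]

```text
clock: 9.55
position: [0.4941, 0.0061, 0.0673]
ee_rot: [-0.0, 0.723, 0.691, -0.0]
contact_force: [-2.8, -2.6, 0.8]
width: 0.01
```

```bash
python3 -c "
from h import *
s=st()"
```

```text
9.55 pos [0.4941 0.0061 0.0673] yaw -2.6317377930218537 q [-0.1284  0.3107  1.9157 -0.0003  0.9158 -0.0822] F [-2.7647 -2.5849  0.7982] M [-0.3882  0.3804 -0.08  ] w 0.009953768020458982
```

Request:
drive_tool:
  targets: [0, 0, 5, 0, 0, 0, 0, 0, 0, 5, 0, 0, 0, 0, 0, 0, 0, 0, 0, 0, 0]

```text
clock: 9.93
position: [0.4942, 0.0061, 0.0673]
ee_rot: [-0.0, 0.781, 0.625, -0.0]
contact_force: [-3.0, -2.3, 1.7]
width: 0.0099
```

```bash
python3 -c "
from h import *
s=st()"
```

```text
9.925 pos [0.4942 0.0061 0.0673] yaw -12.613003252436664 q [-0.1283  0.3107  1.9156 -0.0003  0.9158  0.092 ] F [-2.969  -2.2608  1.6638] M [-0.5025  0.4156 -0.0523] w 0.009894220139307705
```

Request:
drive_tool:
  targets: [0, 0, 5, 0, 0, 0, 0, 0, 0, 5, 0, 0, 0, 0, 0, 0, 0, 0, 0, 0, 0]

```text
clock: 10.3
position: [0.4942, 0.0061, 0.0673]
ee_rot: [-0.0, 0.832, 0.555, -0.0]
contact_force: [-3.5, -3.5, 1.4]
width: 0.01
```

```bash
python3 -c "
from h import *
s=st()"
```

```text
10.3 pos [0.4942 0.0061 0.0673] yaw -22.59867271795643 q [-0.1283  0.3106  1.9156 -0.0003  0.9157  0.2663] F [-3.4679 -3.4795  1.4415] M [-0.4766  0.4539 -0.1185] w 0.00998595638991572
```

Request:
drive_tool:
  targets: [0, 0, 5, 0, 0, 0, 0, 0, 0, 3, 0, 0, 0, 0, 0, 0, 0, 0, 0, 0, 0]

```text
clock: 10.68
position: [0.4942, 0.0061, 0.0673]
ee_rot: [-0.0, 0.869, 0.495, -0.0]
contact_force: [-2.9, -3.1, 1.4]
width: 0.0101
```

```bash
python3 -c "
from h import *
s=st()"
```

```text
10.675 pos [0.4942 0.0061 0.0673] yaw -30.618373134749532 q [-0.1284  0.3107  1.9156 -0.0003  0.9157  0.4062] F [-2.941  -3.1179  1.4438] M [-0.5451  0.4741 -0.0317] w 0.010091216194266228
```

Request:
drive_tool:
  targets: [0, 0, 5, 0, 0, 0, 0, 0, 0, 3, 0, 0, 0, 0, 0, 0, 0, 0, 0, 0, 0]

```text
clock: 11.05
position: [0.4942, 0.0061, 0.0673]
ee_rot: [0.0, 0.901, 0.433, -0.0]
contact_force: [-3.5, -2.6, 1.1]
width: 0.01
```

```bash
python3 -c "
from h import *
s=st()"
```

```text
11.05 pos [0.4942 0.0061 0.0673] yaw -38.62817048549776 q [-0.1284  0.3107  1.9156 -0.0003  0.9157  0.546 ] F [-3.4575 -2.6178  1.0647] M [-0.6043  0.5155 -0.0516] w 0.010029735128127076
```

Request:
drive_tool:
  targets: [0, 0, 5, 0, 0, 0, 0, 0, 0, 3, 0, 0, 0, 0, 0, 0, 0, 0, 0, 0, 0]

```text
clock: 11.42
position: [0.4942, 0.0061, 0.0673]
ee_rot: [0.0, 0.929, 0.369, -0.0]
contact_force: [-3.9, -4.1, 1.5]
width: 0.0101
```

```bash
python3 -c "
from h import *
s=st()"
```

```text
11.425 pos [0.4942 0.0061 0.0673] yaw -46.63096923111699 q [-0.1284  0.3107  1.9156 -0.0004  0.9156  0.6857] F [-3.8856 -4.0977  1.5272] M [-0.6316  0.4404 -0.0876] w 0.010131562255028089
```

Request:
drive_tool:
  targets: [0, 0, 5, 0, 0, 0, 0, 0, 0, 3, 0, 0, 0, 0, 0, 0, 0, 0, 0, 0, 0]

```text
clock: 11.8
position: [0.4942, 0.0061, 0.0673]
ee_rot: [0.0, 0.953, 0.304, -0.0]
contact_force: [-3.3, -3.2, 1.7]
width: 0.01
```

```bash
python3 -c "
from h import *
s=st()
im=get_image('wrist');cv2.imwrite('pics/w8.png',im[:,:,::-1])
"
```

```text
11.8 pos [0.4942 0.0061 0.0673] yaw -54.628598987274984 q [-0.1284  0.3108  1.9156 -0.0004  0.9156  0.8253] F [-3.341  -3.1868  1.7406] M [-0.6174  0.4641 -0.1041] w 0.009996191765035382
```

View pics/w8.png

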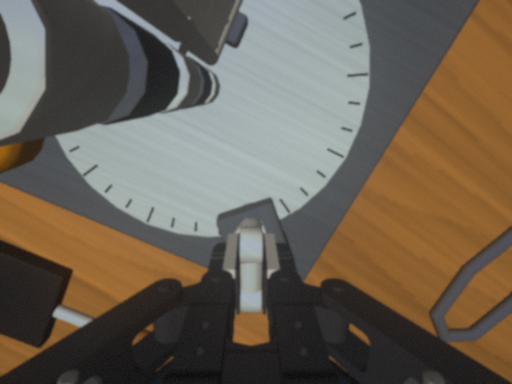

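Request:
drive_tool:
  targets: [0, 0, 5, 0, 0, 0, 0, 0, 0, 3, 0, 0, 0, 0, 0, 0, 0, 0, 0, 0, 0]

```text
clock: 12.22
position: [0.4943, 0.006, 0.0673]
ee_rot: [0.0, 0.972, 0.237, -0.0]
contact_force: [-3.1, -3.6, 1.3]
width: 0.0098
```

```bash
python3 -c "
from h import *
s=st()"
```

```text
12.225 pos [0.4943 0.006  0.0673] yaw -62.62882893266921 q [-0.1284  0.3108  1.9156 -0.0005  0.9156  0.965 ] F [-3.1417 -3.6297  1.2778] M [-0.6215  0.4603 -0.1011] w 0.009754764791809811
```

Request:
drive_tool:
  targets: [0, 0, 4, 0, 0, 0, 0, 0, 0, 3, 0, 0, 0, 0, 0, 0, 0, 0, 0, 0, 0]

```text
clock: 12.6
position: [0.4951, 0.0064, 0.0675]
ee_rot: [0.0, 0.984, 0.178, 0.001]
contact_force: [-1.2, -1.6, 0.9]
width: 0.0099
```

```bash
python3 -c "
from h import *
s=st()"
```

```text
12.6 pos [0.4951 0.0064 0.0675] yaw -69.43811599796541 q [-0.1275  0.3108  1.9149 -0.0002  0.9145  1.0846] F [-1.2374 -1.5722  0.9052] M [-0.0828  0.0788  1.3154] w 0.009867985337190457
```

Request:
drive_tool:
  targets: [0, 0, 0, 0, 0, 0, 0, 0, 0, 0, 0, 0, 0, 0]

```text
clock: 12.85
position: [0.4951, 0.0064, 0.0675]
ee_rot: [0.0, 0.984, 0.176, 0.001]
contact_force: [-0.7, 0.5, 1.7]
width: 0.01
```

```bash
python3 -c "
from h import *
s=st()
im=get_image('wrist');cv2.imwrite('pics/w9.png',im[:,:,::-1]);im=get_image('scene');cv2.imwrite('pics/s9.png',im[:,:,::-1])
"
```

```text
12.85 pos [0.4951 0.0064 0.0675] yaw -69.6743696671634 q [-0.1279  0.3108  1.9149  0.0004  0.9147  1.0879] F [-0.7428  0.4541  1.7199] M [ 0.0382 -0.0072  1.4884] w 0.010045782493169687
```

View pics/w9.png

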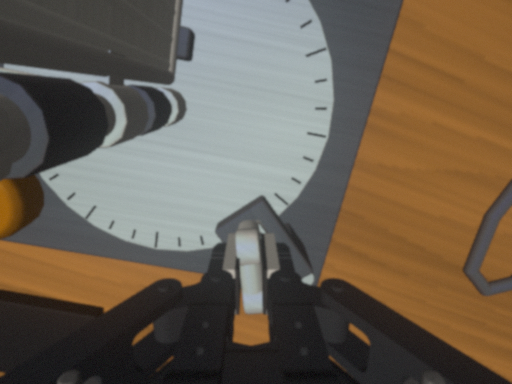

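View pics/s9.png

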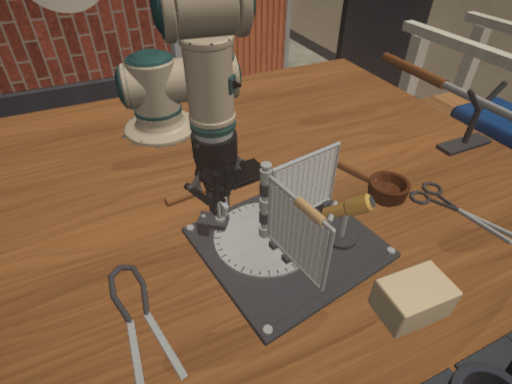

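Request:
drive_tool:
  targets: [0, 0, -2, 0, 0, 0, 0, 0, 0, 0, 0, 0, 0, 0]

```text
clock: 13.2
position: [0.4945, 0.0061, 0.0673]
ee_rot: [0.0, 0.981, 0.194, -0.0]
contact_force: [-1.2, -0.6, 2.3]
width: 0.0099
```

```bash
python3 -c "
from h import *
s=st()"
```

```text
13.2 pos [0.4945 0.0061 0.0673] yaw -67.68375871477818 q [-0.1282  0.3108  1.9153 -0.0005  0.9155  1.0534] F [-1.1609 -0.6072  2.2851] M [-0.0916  0.1432  1.673 ] w 0.009911035777661998
```

Request:
drive_tool:
  targets: [0, 0, -2, 0, 0, 0, 0, 0, 0, 0, 0, 0, 0, 0]

```text
clock: 13.45
position: [0.4945, 0.0061, 0.0673]
ee_rot: [-0.0, 0.978, 0.209, 0.0]
contact_force: [-0.3, -1.3, 1.3]
width: 0.0098
```

```bash
python3 -c "
from h import *
s=st()"
```

```text
13.45 pos [0.4945 0.0061 0.0673] yaw -65.81428520557954 q [-0.1285  0.3107  1.9154  0.      0.9154  1.0202] F [-0.3478 -1.3499  1.2751] M [-0.3121  0.2184  1.0088] w 0.009766727818831537
```

Request:
drive_tool:
  targets: [0, 0, -2, 0, 0, 0, 0, 0, 0, 0, 0, 0, 0, 0]

```text
clock: 13.7
position: [0.4945, 0.0062, 0.0673]
ee_rot: [-0.0, 0.974, 0.226, 0.0]
contact_force: [-1.6, -1.5, 1.1]
width: 0.0103
```

```bash
python3 -c "
from h import *
s=st()
im=get_image('wrist');cv2.imwrite('pics/w10.png',cv2.resize(np.hstack([im[190:330,190:310,::-1],cv2.imread('pics/w9.png')[190:330,190:310],cv2.imread('pics/w8.png')[190:330,190:310]]),None,fx=2.2,fy=2.2))"
```

```text
13.7 pos [0.4945 0.0062 0.0673] yaw -63.91598520040682 q [-0.1287  0.3108  1.9155  0.0006  0.9153  0.9864] F [-1.6012 -1.4617  1.0936] M [-0.4283  0.2384  0.0677] w 0.010293291014781587
```

View pics/w10.png

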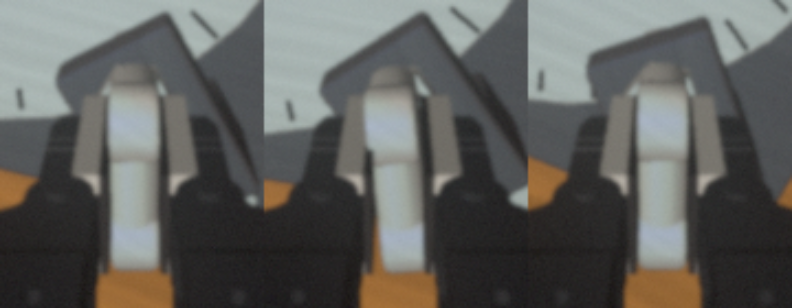

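Request:
drive_tool:
  targets: [0, 0, -7.5, 0, 0, 0, 0, 0, 0, -7.5, 0, 0, 0, 0, 0, 0, -7.5, 0, 0, 0, 0, 0, 0, -7.5, 0, 0, 0, 0, 0, 0, -7.5, 0, 0, 0, 0, 0, 0, -7.5, 0, 0, 0, 0, 0, 0, -7.5, 0, 0, 0, 0, 0, 0, -7.5, 0, 0, 0, 0, 0, 0, -7.5, 0, 0, 0, 0, 0, 0, -7.5, 0, 0, 0, 0, 0, 0, -7.5, 0, 0, 0, 0, 0, 0, -7.5, 0, 0, 0, 0]

```text
clock: 15.25
position: [0.4939, 0.0064, 0.0672]
ee_rot: [-0.001, 0.528, 0.85, 0.0]
contact_force: [-2.1, -2.4, 3.1]
width: 0.0099
```

Request:
drive_tool:
  targets: [0, 0, 0, 0, 0, 0, 0, 0, 0, 0, 0, 0, 0, 0, 0, 0, 0, 0, 0, 0, 0]

```text
clock: 15.62
position: [0.494, 0.0063, 0.0673]
ee_rot: [-0.0, 0.529, 0.849, -0.0]
contact_force: [-2.9, -1.8, 3.4]
width: 0.0099
```

```bash
python3 -c "
from h import *
s=st()
im=get_image('wrist');cv2.imwrite('pics/w11.png',im[:,:,::-1]);im=get_image('top');cv2.imwrite('pics/t11.png',im[:,:,::-1]);im=get_image('scene');cv2.imwrite('pics/s11.png',im[:,:,::-1])
s=st()
C=[.546,.0773];w=np.radians(9.35)
for r in(.085,.115,.145,.165):print('w',r,proj('scene',[C[0]+r*np.cos(w),C[1]+r*np.sin(w),.172],s))
"
```

```text
15.625 pos [0.494  0.0063 0.0673] yaw 26.125313505534876 q [-0.1283  0.3106  1.9158  0.0003  0.9161 -0.5844] F [-2.8634 -1.8374  3.3977] M [-0.3816  0.425  -0.0738] w 0.009933315902447441
15.775 pos [0.494  0.0063 0.0673] yaw 26.166324099380812 q [-0.1282  0.3107  1.9158  0.0002  0.9161 -0.585 ] F [-4.5067 -2.5128  3.6405] M [-0.4156  0.5445 -0.0824] w 0.009502955343632385
w 0.085 [297.0384 200.0299]
w 0.115 [309.6803 210.8195]
w 0.145 [323.2393 222.3919]
w 0.165 [332.8386 230.5847]
```

View pics/w11.png

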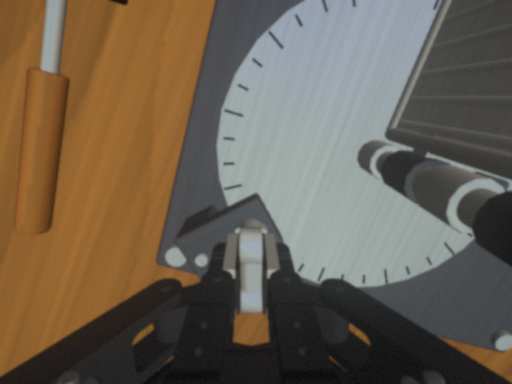

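View pics/s11.png

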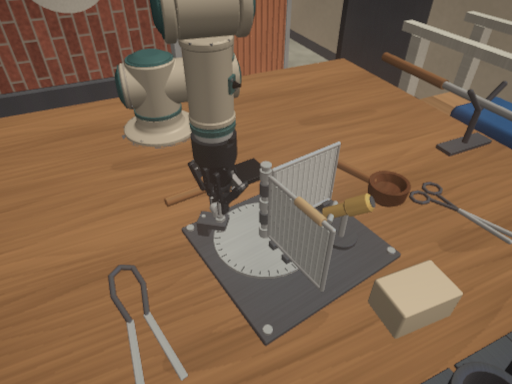

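View pics/t11.png

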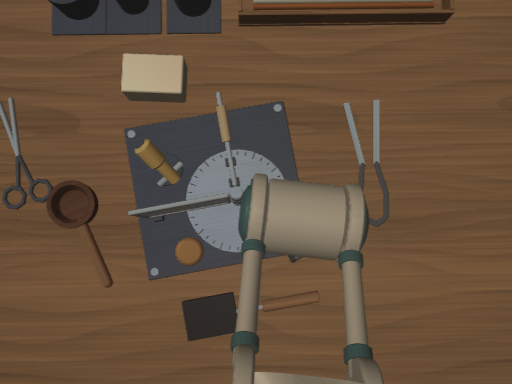

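```bash
python3 -c "
from h import *
im=cv2.imread('pics/t11.png')
hsv=cv2.cvtColor(im,cv2.COLOR_BGR2HSV);c=im[124,224];print(c)
m=(hsv[:,:,0]<22)&(hsv[:,:,2]>130);m[:100]=0;m[145:]=0;m[:,:212]=0;m[:,236:]=0
v,u=np.nonzero(m);print(len(u),u.mean(),v.mean())
a=on('top',(u.mean(),v.mean()),.178)[:2];C=on('top',(236.7-.3,192.5-.2),.192)[:2]
for q in(a,on('top',(219.2,94),.174)[:2]):
  d=q-C;print(np.hypot(*d),np.degrees(np.arctan2(d[1],d[0])))
s=st()"
```

```text
[ 90 124 146]
250 222.128 122.428
0.11658121384370644 10.471011902353858
0.16461916910963137 8.877731280092261
15.775 pos [0.494  0.0063 0.0673] yaw 26.166324099380812 q [-0.1282  0.3107  1.9158  0.0002  0.9161 -0.585 ] F [-4.5067 -2.5128  3.6405] M [-0.4156  0.5445 -0.0824] w 0.009502955343632385
```

The wing bears 9–10.5° against 9.35° for square. The screw is backed off 90°, still, and held at 60 N. Handing in.

```bash
python3 -c "
from h import *
print(sign_off());st()"
```

```text
the job is handed in; nothing more can be done
None
the job is handed in; nothing more can be done
```

I folded the wing square, seated the thumbscrew, backed it off a quarter turn, and handed the job in at about 15.8 s of the 54 s. The gripper was still holding the screw head. The sign-off gives no verdict.

- **Wing:** I turned it about 46.5° by its sleeve. Two readings in the last top picture put it at 10.5° (sleeve) and 8.9° (tip), against 9.35° for square. They differ by 1.6°, and both are well inside the 7° allowed.
- **Seating:** I turned the screw clockwise about 111° in one grip, until the twisting moment jumped from about 0.1 to about 1.5 N m. The fingers slipped about 5° round the head at the stop. When I eased back, the moment fell to zero at about -63.8° of tool angle, which I took as the seat. The head was then aligned between the pads again.
- **Back-off:** I turned it 90° counter-clockwise to a tool angle of 26.1°. The last wrist picture shows the head straight between the pads, so it turned with the fingers.
- **Grip:** It was commanded at 60 N. The opening read 9.5–10 mm on the 11 mm head, so it reads slightly low.
- **Other things:** The last scene and top pictures show no tool or burner visibly moved. I did not measure their positions.

Two move calls were refused for a wrong count of numbers. They moved nothing and cost only the camera time.

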